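Click a battery pack into the sloped charging dock and switch it on

TASK

Put the blue battery pack on charge: slide it down into the sloped bay of the charging dock, grip end up, until it is fully home and the yellow spring catch has clicked back over its shoulder. Only then push the dock's red-knobbed lever all the way over to on, and let go of everything. Leave the orange pack and the other things on the counter where they are.

Things in the scene. Friction and masses are not known exactly. Their poses are not given: they have to be found in the camera images.
- blue_pack_center (a point): Blue battery pack, loose, 0.3 to 0.52 kg, 125 mm tall, standing upright on the counter; the point is its centre, 62.5 mm above its underside. z runs from underside to grip end, x along its width, y across its thickness. All 40 mm thick (y) below the grip: foot 52 mm wide (x), 64 mm tall; then a collar 72 mm wide, 16 mm tall, whose top (the shoulders) is 17.5 mm above this point. Same turned half round about z.
- blue_pack_grip (a point): Middle of the blue pack's black grip, 40 mm above the pack's centre, same axes. The grip stands centred on the collar, 44 mm (x) by 28 mm (y), 45 mm tall; take it across the 28 mm (along y). The collar's top face lies 22.5 mm below this point: fingertips should stay above it.
- orange_pack_center (a point): A second pack of the same shape and size but with an orange body, standing on the counter; not to be moved. The point is its centre. The two packs may have changed places.
- bay: Sloped grey pocket fixed to the charging dock. Origin: middle of its floor, 47 mm above the counter. z: out along its axis, 35 degrees from vertical, leaning roughly to the robot; x: away from the robot and up; y: level. Inside 55.5 (x) by 43.5 (y) mm, walls to z = 50 mm. The pack's width goes along x, either way round; home, its centre is at bay (0, 0, 62.5 mm), its shoulders at z = 80 mm.
- bay_mouth (a point): Middle of the bay's mouth, on its axis 61 mm above its floor, same axes as the bay. From z = 50 to 61 mm white lips flare out by about 6 mm on each side. The black base plate under the bay is 12 mm thick and reaches about 145 mm to the +y side and 70 mm to the -y side.
- catch (a joint): Yellow spring catch at the bay's +x side, 30 mm wide (y), reaching z = 106 mm; value: how far (m) it is pushed out along bay +x, 0 at rest, at most 0.014. The collar of a pack coming down the axis pushes it aside by about 8 mm, and it springs back over the shoulder once the pack is home. Spring 4 N at rest plus 500 N/m; passing it takes about 5 to 18 N along the axis, more than the pack's weight.
- catch_nose (a point): Tip of the catch's nose, same axes as the bay; at rest at bay (28, 0, 84 mm). Its underside is 2 mm above the shoulder of a pack that is home. Above it a slope leads outwards to bay x = 40 mm at z = 105 mm.
- lever (a joint): Angle (rad) of the dock's lever about a level hinge along bay y: starts between 0 and 0.2, off, leaning towards the robot; 1.0 (its stop) = on, leaning away from the robot by as much. It stays where it is left; about 0.8 N at the knob moves it.
- lever_tip (a point): Centre of the lever's red ball knob, 26 mm across, on a 10 mm steel stem 80 mm long from the hinge. At value 0 it is 38 mm nearer the robot than the hinge, at 1.0 38 mm farther, along the level part of bay x; 104 mm above the counter at both ends, 114 mm half-way.
- lever_hinge (a point): Middle of the lever's hinge, 34 mm above the counter, 105 mm to the bay's +y side, on a grey block 70 by 50 mm.
- tape: Roll of masking tape lying flat, 110 mm across, 25 mm tall; bystander. Origin: middle of its underside.
- screwdriver: Screwdriver 200 mm long lying on the counter; bystander.
- meter: Yellow multimeter lying flat, 75 x 150 x 35 mm; bystander. Origin: middle of its underside.
- camera: White dome camera, 116 mm across, 76 mm tall; bystander. Origin: middle of its underside.
- frame: Black three-way socket frame lying flat, 166 x 85 x 12 mm; bystander. Origin: middle of its underside.

How it is judged:
By the outcome, as a careful person would: the job done as asked, in the order asked, and still so for the second after the job is handed in, with the robot touching nothing.
It also fails if it takes over 59 s, if anything falls off the work surface, if the arm or the gripper's body presses on something with over 40 N, if the wrist force passes 120 N, or if a joint passes its speed limit or range.

ROBOT

A 6-joint arm with a two-finger parallel gripper is mounted at the origin on the work surface. World frame = base frame: x ahead of the robot, y to its left, z up, the work surface at z = 0. Lengths are in m, angles in rad, forces in N, time in s.
With the tool pointing down it reaches from about 0.35 to 0.975 m from the base axis. Payload 4.9 kg.
Tool frame: the origin (TCP) lies midway between the tips of the shut fingers; the grasp point (between the pads) lies 19 mm behind it; z points along the fingers, y is the direction in which the jaws open and shut (so a half turn about z gives the same grasp; the last joint's range is limited). The gripper opens to 85 mm and grips with 20 to 120 N. Pads are 22 mm wide; open, the fingers measure 114 mm over their backs; the gripper's body (76 mm by 85 mm) begins 54 mm behind the grasp point. The pads swing forward as they close: fully open they stand 13 mm farther back than shut.
Start: joints at [1.009, 0.053, 1.613, -0, 1.476, -0.119], TCP at [0.268, 0.565, 0.231] pointing down, gripper open.
Joint ranges: [-3.01, 3.01], [-1.01, 2.22], [0.06, 2.58], [-1.02, 4.17], [0.09, 2.62], [-3.14, 3.14]. Speed limits (rad/s): [2.57, 2.57, 3.14, 3.14, 3.14, 3.14].

INTERFACE

Orientations are given as a unit quaternion [w, x, y, z].
In Python, from plant import state, grab_frame, camera_params, job_done, boxes_of gives the robot as it stands.
- The arm moves only by the tool step_arm, never from a script. Its argument "steps" is a list of rows, each a list of 4 numbers: the shift along the tool's x, y, z in mm, then the turn about the tool's z in degrees. A call has 1 to 8 rows; each row shifts and turns the pose as measured when the row begins, along the tool's axes as they then stand; what a row does not reach is not made up. A row lasts 1/10 s, in which the tool goes at most 50 mm and 8.59 degrees, less where a joint would pass 70% of its speed; a pose out of reach is approached as far as the arm can. A call is refused whole if a number of a shift passes 50 or a number of a turn 8.59, either way. A call with a gripper value outside its range is refused whole. "claw" is the opening in per cent of the stroke, from 0 (shut) to 100 (fully open), set as the call begins (left out, the last holds). The fingers move at their own pace and stop on an object; the grip force is fixed at half the most. Time passes only in rows, so rows that do not move let the fingers close. It gives the time, the measured TCP pose, the force and the opening at its end, in the units of the state.
- state(): the state, without advancing time (a new reading comes with each control period).
- grab_frame(name): name is "scene" or "top"; returns (picture, depth): 420x560x3 uint8, red, green, blue; 420x560 float32, m along the optical axis (not along the pixel's ray), 0 where there is no reading.
- camera_params(name): a dict with "mtx" (3x3 intrinsics, pixels), "extrinsics" (4x4, takes a point from camera to world coordinates). Camera axes: x right, y down, z forward; pixel columns grow to the right and rows downward; lengths in m; the calibration is good to about 2 mm. A picture is of the moment at which its call begins. camera_params takes no time and is no camera call.
- job_done(): hands the job in, once; it reports no verdict.
Trained networks look in the newest picture that a camera, given by its name, has taken for a name from the list of things; names that differ only in an ending like _2 or _b are one class to them, and where a whole thing is asked for, a point or a joint stands for the part that bears it (a point fixed in the world has none). Each returns a list of dicts, best first, with "p" (0 to 1); they miss things now and then, are a little off and sometimes report something else, mostly with a low value. They report only what shows in the picture. A call takes as long as a camera call.
- boxes_of(camera, label): "box" ([left, top, width, height] in pixels, round what is visible of it).
The state is a dict: "time": time; "joint_pos": joint angles; "joint_vel": joint speeds; "joint_efforts": joint torques, N m; "tool_pos": TCP position; "tool_rot": TCP orientation; "contact_force": force on the tool from outside, world axes, zero at the start; "ft_torque": the same for the moment, N m; "gripper_width": opening from 0.0 (shut) to 1.0 (fully open).
Only numpy, scipy, OpenCV 4.12 (cv2) and the standard library are available. Lean on these libraries where they do the work, as an engineer would, in place of code of your own. Each camera call takes 0.05 s, during which the arm holds its last target. There are 200 camera calls.

## Working session

There is one attempt and no reset: what is moved stays moved. The work goes in short steps, Python scripts to look and compute and a tool call to move; the robot and the scene stay as the last step left them, time stands still between calls to the robot, and variables do not carry over. Pictures are saved under pics/ and viewed, about 8 in all and at most 12, crops included, and the job is handed in when it is done.

Besides the shell and the picture viewer there is one more tool, called after "Emit:" by a JSON object that holds its "name" and its "arguments". step_arm: Moves the arm, as the interface text tells. Its arguments: {"type":"object","properties":{"steps":{"type":"array"},"claw":{"type":"number"}},"required":["steps"]}

```bash
mkdir -p pics; ls
python3 - <<'E'
from plant import *
import cv2,numpy as np
print(state())
for n in("scene","top"):
    p,d=grab_frame(n); cv2.imwrite(f"pics/{n}0.png",p[:,:,::-1]); np.save(f"pics/{n}0.npy",d)
    c=camera_params(n); print(n,np.round(c["mtx"],1).tolist(),np.round(c["extrinsics"],3).tolist())
    for l in("blue_pack_center","orange_pack_center","bay","lever_tip","catch"):
        print(l,[(np.round(b["box"]).tolist(),round(b["p"],2)) for b in boxes_of(n,l)[:2]])
E
```

```text
pics
{'time': 0.0, 'joint_pos': array([ 1.00898620e+00,  5.33432300e-02,  1.61431642e+00,  1.78650503e-06,
        1.47597557e+00, -1.18993796e-01]), 'joint_vel': array([-1.03545998e-03, -2.42949705e-03,  8.30719853e-04,  7.15488076e-05,
        1.46949327e-03, -6.02319876e-04]), 'joint_efforts': array([-1.34609845e-04, -3.93706441e+01, -3.70163512e+01, -1.95957437e-04,
        7.59706367e-03,  5.73591990e-06]), 'tool_pos': array([0.2674636 , 0.56418651, 0.23005806]), 'tool_rot': array([-3.41810349e-04,  2.19603602e-01,  9.75588651e-01, -9.62386963e-04]), 'contact_force': array([ 0.95010732, -0.01124711, -0.33975446]), 'ft_torque': array([ 0.00145708, -0.02684046, -0.03492483]), 'gripper_width': 1.0014821381703685}
scene [[387.6, 0.0, 279.4], [0.0, 387.6, 210.0], [0.0, 0.0, 1.0]] [[0.347, 0.62, -0.704, 1.446], [0.938, -0.217, 0.271, -0.286], [0.015, -0.754, -0.656, 0.904], [0.0, 0.0, 0.0, 1.0]]
blue_pack_center [([151.0, 215.0, 20.0, 36.0], 0.75)]
orange_pack_center [([200.0, 203.0, 17.0, 40.0], 0.62)]
bay [([290.0, 189.0, 24.0, 38.0], 0.96)]
lever_tip [([230.0, 189.0, 33.0, 26.0], 0.25)]
catch [([294.0, 188.0, 16.0, 24.0], 0.52)]
top [[410.0, 0.0, 277.6], [0.0, 410.0, 210.7], [0.0, 0.0, 1.0]] [[0.153, -0.967, 0.202, 0.377], [-0.988, -0.151, 0.027, 0.034], [0.005, -0.204, -0.979, 1.09], [0.0, 0.0, 0.0, 1.0]]
blue_pack_center [([411.0, 247.0, 31.0, 30.0], 0.96), ([96.0, 153.0, 48.0, 46.0], 0.69)]
orange_pack_center [([354.0, 242.0, 27.0, 30.0], 0.78)]
bay [([238.0, 190.0, 29.0, 36.0], 0.67)]
lever_tip [([200.0, 195.0, 28.0, 27.0], 0.43)]
catch [([247.0, 188.0, 13.0, 16.0], 0.58)]
```

View pics/scene0.png

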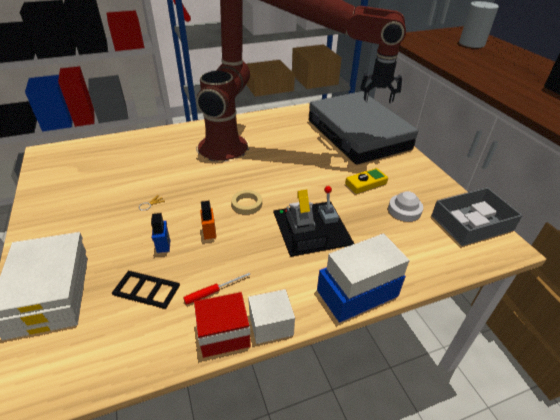

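View pics/top0.png

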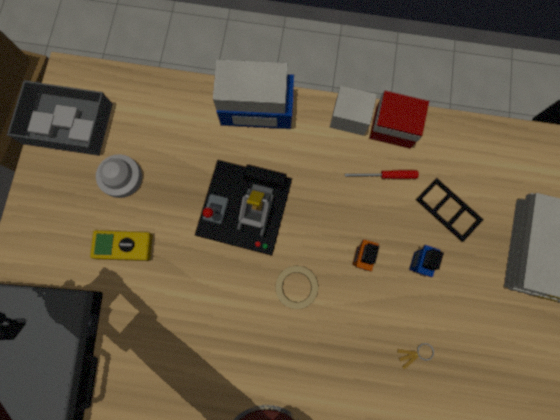

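The scene picture shows the blue pack at (160,233), the orange one at (208,220), and the dock at (313,222) with the lever to its +y side. The top picture has blue at (428,261), orange at (367,255), the bay at (256,205) and the red knob at (208,212).

```bash
cat > h.py <<'E'
import numpy as np,cv2
from plant import *
def cloud(n,p=None,d=None):
    if p is None: p,d=grab_frame(n)
    c=camera_params(n);K=c["mtx"];T=np.array(c["extrinsics"])
    v,u=np.mgrid[:d.shape[0],:d.shape[1]]
    P=np.stack([(u-K[0][2])*d/K[0][0],(v-K[1][2])*d/K[1][1],d],-1)@T[:3,:3].T+T[:3,3]
    P[d<=0]=np.nan
    return P,p
def proj(n,X):
    c=camera_params(n);q=(np.asarray(X)-np.array(c["extrinsics"])[:3,3])@np.array(c["extrinsics"])[:3,:3]
    return q@np.array(c["mtx"]).T/q[...,2:]
def rect(Q):
    (c,s,a)=cv2.minAreaRect((Q*1000).astype(np.float32)); return np.round(c,1),np.round(s,1),round(a,1)
E
python3 - <<'E'
from h import *
for n in("top","scene"):
    p=cv2.imread(f"pics/{n}0.png")[:,:,::-1];d=np.load(f"pics/{n}0.npy")
    P,p=cloud(n,p,d); hsv=cv2.cvtColor(np.ascontiguousarray(p),cv2.COLOR_RGB2HSV)
    def box(l,t,w,h):
        m=np.zeros(d.shape,bool);m[t:t+h,l:l+w]=1;return m
    B={"top":{"blue":(405,240,45,42),"orange":(348,236,38,40),"dock":(190,155,110,105)},"scene":{"blue":(146,205,30,52),"orange":(195,195,26,50),"dock":(270,180,85,80)}}[n]
    for k in("blue","orange"):
        m=box(*B[k])
        for lo,hi in((.112,.14),(.07,.09)):
            q=P[m&(P[...,2]>lo)&(P[...,2]<hi)]
            print(n,k,lo,len(q),np.round(np.median(q,0),4),rect(q[:,:2]))
    m=box(*B["dock"]);H,S,V=[hsv[...,i] for i in range(3)]
    q=P[m&(P[...,2]>.006)&(P[...,2]<.02)]; print("plate",len(q),np.median(q[:,2]),rect(q[:,:2]))
    red=m&((H<8)|(H>172))&(S>150)&(V>90)&(P[...,2]>.08); q=P[red];print("knob",len(q),np.round(np.mean(q,0),4),np.argwhere(red).mean(0))
    yel=m&(H>18)&(H<32)&(S>150)&(P[...,2]>.06);q=P[yel];print("catch",len(q),np.round(q.mean(0),4),np.round(q.min(0),3),np.round(q.max(0),3))
big=[]
for n,(l,t,w,h) in {"top":(190,150,110,110),"scene":(265,175,90,90)}.items():
    big.append(cv2.resize(cv2.imread(f"pics/{n}0.png")[t:t+h,l:l+w],(400,400),interpolation=cv2.INTER_CUBIC))
cv2.imwrite("pics/crop.png",np.hstack(big))
E
```

```text
top blue 0.112 268 [ 0.5189 -0.3217  0.1266] (array([ 519.4, -323.7]), array([29.5, 44.2]), 77.8)
top blue 0.07 262 [ 0.5071 -0.3117  0.0818] (array([ 519.6, -323.6]), array([41.5, 72.4]), 79.8)
top orange 0.112 246 [ 0.5099 -0.1722  0.1266] (array([ 510.5, -173.4]), array([29. , 43.9]), 82.8)
top orange 0.07 233 [ 0.4936 -0.1627  0.0816] (array([ 510.4, -173. ]), array([40.3, 72. ]), 83.2)
plate 4191 0.013789698922044735 (array([600.5, 154.6]), array([288.1, 296. ]), 8.9)
knob 63 [0.5476 0.2281 0.1212] [211.98412698 206.88888889]
catch 191 [0.5995 0.1164 0.1362] [0.577 0.059 0.061] [0.689 0.142 0.164]
scene blue 0.112 132 [ 0.5292 -0.3229  0.1239] (array([ 520.5, -323.1]), array([28.7, 51. ]), 75.5)
scene blue 0.07 151 [ 0.5447 -0.3208  0.0793] (array([ 524.4, -323.7]), array([39.9, 75. ]), 79.5)
scene orange 0.112 107 [ 0.5199 -0.1737  0.1243] (array([ 513.1, -172.9]), array([27.9, 47.7]), 78.7)
scene orange 0.07 134 [ 0.536  -0.1776  0.0795] (array([ 515.9, -173.7]), array([39.7, 72.9]), 82.4)
plate 1491 0.012022502981575811 (array([560.9, 214.2]), array([322.6, 316.1]), 84.2)
knob 38 [0.5548 0.2264 0.1164] [189.07894737 327.63157895]
catch 218 [0.6021 0.1182 0.132 ] [0.579 0.102 0.101] [0.624 0.139 0.161]
```

View pics/crop.png

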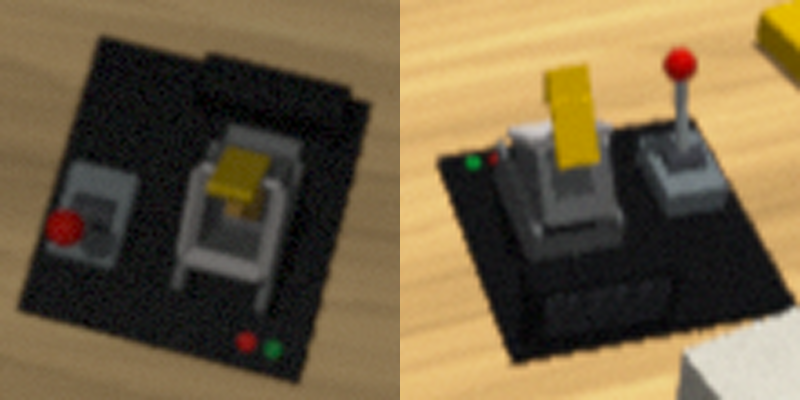

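The crop shows the dock clearly: bay with the yellow catch on its far side, knob leaning to the robot. Next I'll fit the dock's yaw and bay position.

```bash
cat > dock.py <<'E'
from h import *
s,c=np.sin(np.radians(35)),np.cos(np.radians(35))
def R(yaw):
    ex=np.array([np.cos(yaw),np.sin(yaw),0]);ez=np.array([0,0,1.]);ey=np.cross(ez,ex)
    return np.stack([c*ex+s*ez,ey,-s*ex+c*ez],1)
if __name__=="__main__":
  for n in("top","scene"):
    p=cv2.imread(f"pics/{n}0.png")[:,:,::-1];d=np.load(f"pics/{n}0.npy")
    P,p=cloud(n,p,d); P[...,2]+={"top":-.0016,"scene":.0008}[n]
    hsv=cv2.cvtColor(np.ascontiguousarray(p),cv2.COLOR_RGB2HSV)
    near=(abs(P[...,0]-.6)<.2)&(abs(P[...,1]-.15)<.2)
    dark=(near&(hsv[...,2]<60)&(P[...,2]<.03)).astype(np.uint8)
    k,lab,st,_=cv2.connectedComponentsWithStats(dark);j=1+st[1:,4].argmax()
    q=P[(lab==j)&(P[...,2]<.018)&(P[...,2]>.006)];r=rect(q[:,:2]);print(n,"plate",len(q),r)
    a=r[2]; yaw=np.radians(min((a,a-90,a+90),key=lambda t:abs(t+0)))
    print("yaw",np.degrees(yaw), np.round(cv2.boxPoints((tuple(map(float,r[0])),tuple(map(float,r[1])),float(r[2]))),0).tolist())
    ex=np.array([np.cos(yaw),np.sin(yaw)]);ey=np.array([-ex[1],ex[0]])
    Y=hsv; yel=near&(Y[...,0]>18)&(Y[...,0]<32)&(Y[...,1]>150)&(P[...,2]>.08)
    q=P[yel&(P[...,0]<.64)];l=q[:,:2]@ey;print("catch y pct",np.round(np.percentile(l,[1,5,50,95,99])*1000,1),"z",np.round(np.percentile(q[:,2],[1,99]),4))
    g=near&(Y[...,1]<90)&(P[...,2]>.03)&(P[...,2]<.15);q=P[g];l=q[:,:2]@ey
    lc=np.median((P[yel&(P[...,0]<.64)])[:,:2]@ey)
    q=q[abs(l-lc)<.045];Q=q@R(yaw)
    for i,nm in enumerate("xyz"):
        h,e=np.histogram(Q[:,i]*1000,bins=np.arange(np.floor(Q[:,i].min()*1000),Q[:,i].max()*1000+2,2))
        print(nm,[(int(e[t]),int(h[t])) for t in range(len(h)) if h[t]>len(Q)*.03])
E
python3 dock.py
```

```text
top plate 3832 (array([597.9, 155.3]), array([212.5, 216.1]), 84.2)
yaw -5.799999999999997 [[480.0, 61.0], [695.0, 39.0], [716.0, 250.0], [501.0, 272.0]]
catch y pct [163.1 163.4 176.6 190.3 191.9] z [0.1041 0.1616]
x [(480, 38), (482, 126), (484, 35), (542, 68)]
y [(143, 47), (145, 48), (147, 57), (149, 45), (151, 44), (199, 61), (201, 44), (203, 46), (205, 43)]
z [(-339, 50), (-337, 45), (-335, 50), (-333, 35), (-329, 43), (-325, 37), (-301, 36), (-249, 35), (-247, 45), (-245, 36), (-243, 58), (-241, 73), (-239, 44)]
scene plate 1301 (array([601.7, 155. ]), array([212.3, 222. ]), 84.7)
yaw -5.299999999999997 [[481.0, 60.0], [702.0, 39.0], [722.0, 250.0], [501.0, 271.0]]
catch y pct [158.6 159.2 173.4 187.5 189.5] z [0.1052 0.1605]
x [(543, 67), (545, 78), (547, 59), (579, 35), (581, 39), (583, 36), (585, 39), (587, 47), (589, 34), (591, 36), (593, 38), (595, 30)]
y [(138, 32), (140, 58), (142, 36), (146, 79), (148, 33)]
z [(-332, 30), (-330, 37), (-328, 41), (-326, 36)]
```

Emit:
{"name": "step_arm", "arguments": {"steps": [[-32,-37,0,0],[-32,-37,0,0],[-32,-37,0,0],[-32,-37,0,0],[-32,-37,0,0],[-32,-37,0,0],[-32,-37,0,0],[-32,-37,0,0]], "claw": 100}}

```text
time: 1.4
tool_pos: [0.3741, 0.1824, 0.2308]
tool_rot: [0.002, 0.213, 0.977, 0.001]
contact_force: [0.7, -0.3, 0.2]
gripper_width: 0.999
```

Emit:
{"name": "step_arm", "arguments": {"steps": [[-32,-37,0,0],[-32,-37,0,0],[-32,-37,0,0],[-32,-37,0,0],[-32,-37,0,0],[-32,-37,0,0],[-32,-37,0,0],[-32,-37,0,0]]}}

```text
time: 2.2
tool_pos: [0.4828, -0.2031, 0.2352]
tool_rot: [0.008, 0.214, 0.977, 0.002]
contact_force: [1.0, 1.3, 0.2]
gripper_width: 1.002
```

```bash
cat > go.py <<'E'
import sys
from h import *
from scipy.spatial.transform import Rotation as Ro
def tool():
    s=state();q=s["tool_rot"];return np.array(s["tool_pos"]),Ro.from_quat([q[1],q[2],q[3],q[0]]).as_matrix(),s
if __name__=="__main__":
    t=np.array(list(map(float,sys.argv[1:4])));p,M,s=tool()
    y=M[:,1];a=np.degrees(np.arctan2(y[1],y[0]))
    print("tool d mm",np.round((t-p)@M*1000,1),"yaw y",round(a,1),"z",np.round(M[:,2],3),"q",np.round(s["joint_pos"],2),"p",np.round(p,4))
    if len(sys.argv)>4: print("turn",round(-(float(sys.argv[4])-a),1))
E
python3 go.py .520 -.3235 .19 79
```

```text
tool d mm [-83.6 -94.1  45.8] yaw y 65.2 z [ 0.016 -0.    -1.   ] q [-0.54 -0.21  1.85  0.01  1.48 -1.68] p [ 0.4828 -0.2031  0.2352]
turn -13.8
```

Emit:
{"name": "step_arm", "arguments": {"steps": [[-25,-29,10,0],[-25,-29,10,0],[-25,-28,10,0],[-7,-7,5,0],[0,0,0,-7],[0,0,0,-7],[0,0,0,0]]}}

```text
time: 2.9
tool_pos: [0.5198, -0.3336, 0.1998]
tool_rot: [0.009, 0.094, 0.996, 0.001]
contact_force: [-0.1, 0.0, -0.7]
gripper_width: 0.999
```

```bash
python3 go.py .520 -.3235 .085 79
python3 - <<'E'
from h import *
ims=[]
for n in("top","scene"):
    P,p=cloud(n);l,t={"top":(370,200),"scene":(100,150)}[n]
    ims.append(cv2.resize(p[t:t+120,l:l+120,::-1],(400,400),interpolation=cv2.INTER_CUBIC))
cv2.imwrite("pics/c1.png",np.hstack(ims))
E
```

```text
tool d mm [  3.7   9.6 114.8] yaw y 79.2 z [ 0.017 -0.001 -1.   ] q [-0.7   0.05  1.67  0.01  1.41 -2.08] p [ 0.5198 -0.3336  0.1998]
turn 0.2
```

View pics/c1.png

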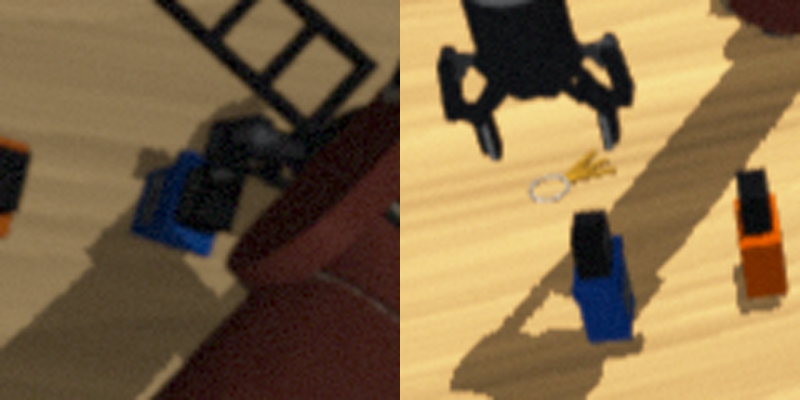

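The gripper stands above the blue pack, open across its thickness. I'll descend now.

Emit:
{"name": "step_arm", "arguments": {"steps": [[4,9,10,0],[0,0,15,0],[0,0,35,0],[0,0,30,0],[0,0,15,0],[0,0,0,0]]}}

```text
time: 3.6
tool_pos: [0.5193, -0.3199, 0.0892]
tool_rot: [0.009, 0.097, 0.995, 0.0]
contact_force: [-0.5, 0.7, -0.4]
gripper_width: 0.998
```

```bash
python3 go.py .520 -.3235 .085 79
```

```text
tool d mm [-1.3 -3.4  4.2] yaw y 78.9 z [ 0.019 -0.001 -1.   ] q [-0.68  0.13  1.77  0.01  1.22 -2.06] p [ 0.5193 -0.3199  0.0892]
turn -0.1
```

Emit:
{"name": "step_arm", "arguments": {"steps": [[-1,-3,3,0],[0,0,0,0],[0,0,0,0]]}}

```text
time: 3.9
tool_pos: [0.5209, -0.3238, 0.088]
tool_rot: [0.011, 0.097, 0.995, -0.001]
contact_force: [0.2, 0.3, 0.7]
gripper_width: 1.003
```

Emit:
{"name": "step_arm", "arguments": {"steps": [[0,0,0,0],[0,0,0,0],[0,0,0,0],[0,0,0,0],[0,0,0,0],[0,0,0,0]], "claw": 0}}

```text
time: 4.5
tool_pos: [0.5228, -0.3254, 0.092]
tool_rot: [0.013, 0.097, 0.995, -0.002]
contact_force: [0.5, -0.8, -0.3]
gripper_width: 0.318
```

Emit:
{"name": "step_arm", "arguments": {"steps": [[0,0,-20,0],[0,0,-40,0],[0,0,-40,0],[0,0,-40,0],[0,0,-40,0],[0,0,0,0]]}}

```text
time: 5.1
tool_pos: [0.5138, -0.3211, 0.267]
tool_rot: [0.005, 0.097, 0.995, 0.003]
contact_force: [-0.6, -0.9, -1.8]
gripper_width: 0.316
```

```bash
python3 go.py .65 -.0632 .42 84.4; python3 -c "
from plant import *;print(state()['contact_force'],state()['ft_torque'])"
```

```text
tool d mm [ -85.2  280.4 -150.3] yaw y 78.9 z [ 0.01   0.005 -1.   ] q [-0.69 -0.01  1.62  0.01  1.53 -2.06] p [ 0.5138 -0.3211  0.267 ]
turn -5.5
[-0.56087746 -0.89128481 -1.7765204 ] [-0.05481417 -0.1007387   0.00356003]
```

Emit:
{"name": "step_arm", "arguments": {"steps": [[-12,40,-21,0],[-12,40,-21,0],[-12,40,-21,0],[-12,40,-21,0],[-12,40,-21,0],[-12,40,-21,0],[-12,40,-21,0],[0,0,0,-5.5]]}}

```text
time: 5.9
tool_pos: [0.6509, -0.0543, 0.3972]
tool_rot: [-0.01, 0.051, 0.999, 0.008]
contact_force: [0.3, -0.5, -4.4]
gripper_width: 0.318
```

```bash
python3 go.py .9 -.0875 .42 84.4; python3 -c "
from plant import *;print(state()['contact_force'],state()['ft_torque'])"
```

```text
tool d mm [-250.7   -7.4  -28. ] yaw y 84.2 z [-0.019  0.017 -1.   ] q [-0.2   0.09  1.3   0.01  1.77 -1.67] p [ 0.6509 -0.0543  0.3972]
turn -0.2
[ 0.31466145 -0.52407102 -4.43303816] [-0.0798313  -0.0169724   0.00424674]
```

Emit:
{"name": "step_arm", "arguments": {"steps": [[-45,-5,-3,0],[-45,-3,-3,0],[-45,0,-3,0],[-45,0,-3,0],[-45,0,-3,0],[-45,0,-3,0],[-45,0,0,0],[0,0,0,0]]}}

```text
time: 6.7
tool_pos: [0.9413, -0.0877, 0.3523]
tool_rot: [-0.03, 0.048, 0.998, 0.011]
contact_force: [0.5, -0.2, -8.7]
gripper_width: 0.32
```

```bash
python3 go.py .9 -.0875 .42 84.4
```

```text
tool d mm [ 45.1  -2.6 -65.1] yaw y 84.5 z [-0.058  0.024 -0.998] q [-0.18  1.04  0.08  0.02  2.08 -1.64] p [ 0.9413 -0.0877  0.3523]
turn 0.1
```

Emit:
{"name": "step_arm", "arguments": {"steps": [[-40,0,-30,0],[-40,0,-30,0],[-40,0,-30,0],[-40,0,-30,0]]}}

```text
time: 7.1
tool_pos: [0.9526, -0.0907, 0.3946]
tool_rot: [0.022, 0.049, 0.999, 0.009]
contact_force: [-0.3, -0.2, -3.8]
gripper_width: 0.319
```

```bash
python3 go.py .9 -.0875 .42 84.4
```

```text
tool d mm [ 51.5  -1.4 -27.6] yaw y 84.4 z [ 0.044  0.016 -0.999] q [-0.18  1.01  0.06  0.03  2.03 -1.64] p [ 0.9526 -0.0907  0.3946]
turn 0.0
```

Emit:
{"name": "step_arm", "arguments": {"steps": [[-45,0,-20,0],[-45,0,-20,0],[-45,0,-20,0],[-45,0,-20,0],[-45,0,-20,0],[-45,0,-20,0],[-45,0,-20,0],[-45,0,-20,0]]}}

```text
time: 7.9
tool_pos: [0.9877, -0.0967, 0.4785]
tool_rot: [0.152, 0.049, 0.987, 0.003]
contact_force: [-0.2, -0.1, -3.1]
gripper_width: 0.318
```

```bash
python3 go.py .9 -.0875 .42 84.4
```

```text
tool d mm [101.6  -0.5  29.5] yaw y 84.5 z [ 0.299 -0.01  -0.954] q [-0.19  0.93  0.06  0.05  1.85 -1.64] p [ 0.9877 -0.0967  0.4785]
turn 0.1
```

Emit:
{"name": "step_arm", "arguments": {"steps": [[-45,-6,-20,0],[-45,-6,-20,0],[-45,-6,-20,0],[-45,-6,-20,0],[-45,-6,-20,0],[-45,-6,-20,0]]}}

```text
time: 8.5
tool_pos: [0.9874, -0.1336, 0.5692]
tool_rot: [0.242, 0.05, 0.969, -0.004]
contact_force: [0.5, 0.7, -3.8]
gripper_width: 0.32
```

```bash
python3 go.py .9 -.0875 .42 84.4
```

```text
tool d mm [151.   34.8  89.4] yaw y 84.4 z [ 0.468 -0.031 -0.883] q [-0.23  0.86  0.06  0.08  1.75 -1.67] p [ 0.9874 -0.1336  0.5692]
turn -0.0
```

Emit:
{"name": "step_arm", "arguments": {"steps": [[-45,-6,-20,0],[-45,-6,-20,0],[-45,-6,-20,0],[-45,-6,-20,0],[0,0,0,0]]}}

```text
time: 9.0
tool_pos: [0.971, -0.1536, 0.6482]
tool_rot: [0.303, 0.051, 0.952, -0.01]
contact_force: [-0.1, -0.1, -3.4]
gripper_width: 0.321
```

```bash
python3 go.py .9 -.0875 .42 84.4
```

```text
tool d mm [195.3  55.8 142.2] yaw y 84.1 z [ 0.576 -0.05  -0.816] q [-0.26  0.78  0.06  0.1   1.69 -1.68] p [ 0.971  -0.1536  0.6482]
turn -0.3
```

```bash
python3 go.py .425 .134 .305 84.4
```

```text
tool d mm [667.1 226.2 -48.3] yaw y 84.1 z [ 0.576 -0.05  -0.816] q [-0.26  0.78  0.06  0.1   1.69 -1.68] p [ 0.971  -0.1536  0.6482]
turn -0.3
```

Emit:
{"name": "step_arm", "arguments": {"steps": [[20,6,-2,0],[35,12,-3,0],[35,12,-3,0],[35,12,-3,0],[35,12,-3,0],[35,12,-3,0],[35,12,-3,0],[35,12,-3,0]]}}

```text
time: 9.8
tool_pos: [0.7553, -0.0401, 0.5011]
tool_rot: [0.3, 0.052, 0.953, -0.009]
contact_force: [-0.2, 0.1, -2.4]
gripper_width: 0.315
```

```bash
python3 go.py .425 .134 .305 84.4
```

```text
tool d mm [397.6 136.2 -35.7] yaw y 84.0 z [ 0.57  -0.048 -0.82 ] q [-0.17 -0.05  1.36  0.05  1.23 -1.63] p [ 0.7553 -0.0401  0.5011]
turn -0.4
```

Emit:
{"name": "step_arm", "arguments": {"steps": [[35,12,-3,0],[35,12,-3,0],[35,12,-3,0],[35,12,-3,0],[35,12,-3,0],[35,12,-3,0],[35,12,-3,0],[35,12,-3,0]]}}

```text
time: 10.6
tool_pos: [0.5102, 0.0894, 0.3537]
tool_rot: [0.298, 0.051, 0.953, -0.006]
contact_force: [0.5, 0.1, -3.4]
gripper_width: 0.316
```

Emit:
{"name": "step_arm", "arguments": {"steps": [[30,10,-3,0],[30,10,-3,0],[30,10,-3,0],[15,5,0,0],[0,0,0,0]]}}

```text
time: 11.1
tool_pos: [0.4142, 0.139, 0.2953]
tool_rot: [0.296, 0.05, 0.954, -0.003]
contact_force: [0.8, -0.2, -3.1]
gripper_width: 0.317
```

```bash
python3 go.py .425 .134 .305 84.4
```

```text
tool d mm [-14.8  -3.7  -1.8] yaw y 84.5 z [ 0.564 -0.035 -0.825] q [ 0.27 -0.89  2.27 -0.2   1.19 -1.17] p [0.4142 0.139  0.2953]
turn 0.1
```

```bash
cat > bay.py <<'E'
from go import *
from dock import R
O=np.array([.605,.117,.047]);B=R(np.radians(-5.55))
def inbay(X): return (X-O)@B
if __name__=="__main__":
    p,M,s=tool();b=inbay(p)*1000;print("TCP bay mm",np.round(b,1),"tool axes in bay (cols)",np.round(B.T@M,3).tolist(),"F bay",np.round(s["contact_force"]@B,1),"q",np.round(s["joint_pos"],2),"t",s["time"])
    t=np.array(list(map(float,sys.argv[1:4]))) if len(sys.argv)>3 else b*[0,0,1]
    print("to",t,"tool d",np.round((B@(t-b))@M,1))
E
python3 bay.py 0 0 220
```

```text
TCP bay mm [-14.9   3.5 313.5] tool axes in bay (cols) [[-1.0, 0.013, -0.01], [0.013, 1.0, 0.02], [0.01, 0.02, -1.0]] F bay [-1.1 -0.2 -3.1] q [ 0.27 -0.89  2.27 -0.2   1.19 -1.17] t 11.1
to [  0.   0. 220.] tool d [-15.9  -5.1  93.3]
```

Emit:
{"name": "step_arm", "arguments": {"steps": [[-8,-2,15,0],[-8,-2,25,0],[0,0,25,0],[0,0,22,0],[0,0,0,0]]}}

```text
time: 11.6
tool_pos: [0.4807, 0.1309, 0.2364]
tool_rot: [0.301, 0.049, 0.952, -0.0]
contact_force: [-0.7, -0.6, -4.5]
gripper_width: 0.314
```

```bash
python3 bay.py 0 0 220
cat > look.py <<'E'
from bay import *
tag=sys.argv[1];ims=[]
for n in("top","scene"):
    P,p=cloud(n);P[...,2]+={"top":-.0016,"scene":.0008}[n]
    hsv=cv2.cvtColor(np.ascontiguousarray(p),cv2.COLOR_RGB2HSV);Q=inbay(P)*1000
    near=(abs(Q[...,0])<70)&(abs(Q[...,1])<60)&(Q[...,2]>5)&(Q[...,2]<260)
    m=near&(hsv[...,0]>105)&(hsv[...,0]<130)&(hsv[...,1]>120);q=Q[m]
    if len(q)>20:
        print(n,"blue",len(q),"1/99pct",np.round(np.percentile(q,[1,99],axis=0),1).tolist())
        for i in range(3):
            h,e=np.histogram(q[:,i],bins=np.arange(-80,260,2));k=np.argsort(-h)[:5];print("  xyz"[i+2],sorted((int(e[j]),int(h[j])) for j in k))
        (c,s_,a)=cv2.minAreaRect(q[:,[1,2]].astype(np.float32));print("  yz rect",np.round(c,1),np.round(s_,1),round(a,1))
        (c,s_,a)=cv2.minAreaRect(q[:,[0,2]].astype(np.float32));print("  xz rect",np.round(c,1),np.round(s_,1),round(a,1))
    y=near&(hsv[...,0]>18)&(hsv[...,0]<32)&(hsv[...,1]>150)&(Q[...,2]>60);q=Q[y]
    if len(q): print(n,"catch",len(q),np.round(np.percentile(q,[2,50,98],axis=0),1).tolist())
    l,t={"top":(190,140),"scene":(250,130)}[n]
    ims.append(cv2.resize(p[t:t+120,l:l+120,::-1],(400,400),interpolation=cv2.INTER_CUBIC))
cv2.imwrite(f"pics/{tag}.png",np.hstack(ims))
E
python3 look.py l1
```

```text
TCP bay mm [  6.2   1.8 226.8] tool axes in bay (cols) [[-1.0, 0.014, -0.001], [0.014, 1.0, 0.025], [0.001, 0.025, -1.0]] F bay [-3.1 -0.7 -3.4] q [ 0.2  -0.68  2.26 -0.17  0.97 -1.22] t 11.6
to [  0.   0. 220.] tool d [ 6.2 -2.   6.8]
top blue 379 1/99pct [[-5.9, -18.6, 138.4], [39.2, 21.4, 255.8]]
x [(24, 79), (26, 96), (28, 22), (36, 44), (38, 31)]
y [(-18, 30), (-16, 22), (-14, 21), (-4, 19), (12, 22)]
z [(208, 12), (210, 16), (212, 62), (214, 66), (216, 24)]
  yz rect [  8.6 132.8] [252.2  96.5] 89.5
  xz rect [ -8.1 127.4] [264.6  61.6] 76.2
top catch 142 [[29.1, -14.4, 60.8], [46.1, -0.9, 92.6], [47.5, 13.8, 131.8]]
scene blue 338 1/99pct [[-6.1, -18.1, 141.9], [43.8, 19.8, 219.6]]
x [(26, 64), (28, 73), (30, 58), (32, 18), (40, 20)]
y [(-18, 30), (-16, 35), (-12, 20), (-8, 19), (-4, 19)]
z [(148, 12), (154, 12), (196, 10), (206, 12), (210, 11)]
  yz rect [  1.4 181.6] [38.2 82. ] 1.8
  xz rect [ 12.4 182.4] [82.5 56.8] 79.6
scene catch 149 [[41.7, -13.9, 60.4], [46.9, 0.8, 83.6], [51.2, 15.9, 105.4]]
```

View pics/l1.png

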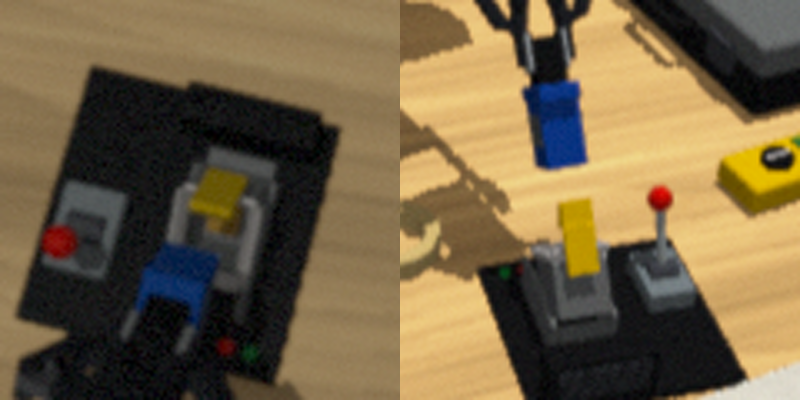

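The picture shows the pack tilted and lined up above the bay: in the crop the pack is at (175,270) on the left and (557,125) on the right. Now I'll fit its tilt numerically.

```bash
cat > fit.py <<'E'
from bay import *
b=inbay(tool()[0])*1000; zs=b[2]-12.5  # shoulder z
for n in("top","scene"):
    P,p=cloud(n);P[...,2]+={"top":-.0016,"scene":.0008}[n]
    hsv=cv2.cvtColor(np.ascontiguousarray(p),cv2.COLOR_RGB2HSV);Q=inbay(P)*1000
    m=(hsv[...,0]>105)&(hsv[...,0]<130)&(hsv[...,1]>120)&(abs(Q[...,1])<15)
    for nm,lo,hi,x0 in(("foot",zs-76,zs-20,26),("collar",zs-13,zs-3,36)):
        q=Q[m&(Q[...,2]>lo)&(Q[...,2]<hi)&(Q[...,0]>10)&(Q[...,0]<60)]
        for _ in range(3):
            f=np.polyfit(q[:,2],q[:,0],1 if nm=="foot" else 0);r=q[:,0]-np.polyval(f,q[:,2]);q=q[abs(r)<2.5]
        print(n,nm,len(q),"centre x at mid",round(np.polyval(f,(lo+hi)/2)-x0,1),"tilt deg",round(np.degrees(np.arctan(f[0])),1) if nm=="foot" else "")
        if nm=="foot":
            A=np.c_[q[:,1],q[:,2],np.ones(len(q))];k=np.linalg.lstsq(A,q[:,0],rcond=None)[0];print("   dx/dy deg",round(np.degrees(k[0]),1))
    g=(hsv[...,1]<90)&(abs(Q[...,1])<30)&(Q[...,2]>5)&(Q[...,2]<60)&(Q[...,0]>28)&(Q[...,0]<37);q=Q[g]
    if len(q)>10: 
        A=np.c_[q[:,1],q[:,2],np.ones(len(q))];k=np.linalg.lstsq(A,q[:,0],rcond=None)[0]
        print(n,"backwall",len(q),"x",round(np.median(q[:,0]),1),"dx/dy",round(np.degrees(k[0]),1),"dx/dz",round(np.degrees(k[1]),1))
E
python3 fit.py; python3 bay.py
```

```text
top foot 96 centre x at mid 3.5 tilt deg 2.8
   dx/dy deg 0.6
top collar 25 centre x at mid 4.8 tilt deg 
top backwall 63 x 33.0 dx/dy 1.1 dx/dz -1.4
scene foot 123 centre x at mid 4.5 tilt deg 3.1
   dx/dy deg -0.1
scene collar 25 centre x at mid 6.4 tilt deg 
scene backwall 178 x 33.4 dx/dy -0.3 dx/dz 1.1
TCP bay mm [  9.7   2.8 230.8] tool axes in bay (cols) [[-1.0, 0.014, 0.008], [0.015, 1.0, 0.028], [-0.007, 0.028, -1.0]] F bay [-2.5 -0.1 -3.3] q [ 0.2  -0.68  2.26 -0.17  0.97 -1.22] t 11.8
to [  0.           0.         230.78658636] tool d [ 9.7 -2.9 -0.2]
```

Emit:
{"name": "step_arm", "arguments": {"steps": [[1,-2,10,0],[1,-1,17,0],[0,-1,17,0],[0,0,12,0],[0,0,0,0],[0,0,0,0]]}}

```text
time: 12.4
tool_pos: [0.5124, 0.1275, 0.1967]
tool_rot: [0.305, 0.049, 0.951, 0.003]
contact_force: [0.6, 0.6, -3.7]
gripper_width: 0.317
```

```bash
python3 fit.py; python3 bay.py
```

```text
top foot 68 centre x at mid 3.6 tilt deg 2.9
   dx/dy deg 0.0
top collar 19 centre x at mid 5.2 tilt deg 
top backwall 62 x 33.0 dx/dy 0.6 dx/dz -0.1
scene foot 74 centre x at mid 3.8 tilt deg 4.2
   dx/dy deg -0.4
scene collar 19 centre x at mid 6.9 tilt deg 
scene backwall 176 x 33.4 dx/dy -0.8 dx/dz 0.8
TCP bay mm [ 10.    1.4 176.4] tool axes in bay (cols) [[-1.0, 0.015, 0.01], [0.015, 0.999, 0.031], [-0.01, 0.032, -0.999]] F bay [-4.4  0.6 -3.6] q [ 0.17 -0.55  2.26 -0.17  0.83 -1.23] t 12.5
to [  0.           0.         176.41842712] tool d [ 9.9 -1.6 -0.1]
```

Emit:
{"name": "step_arm", "arguments": {"steps": [[3,-1,8,0],[1,-1,8,0],[0,0,8,0],[0,0,8,0],[0,0,0,0]]}}

```text
time: 13.0
tool_pos: [0.5297, 0.1247, 0.168]
tool_rot: [0.308, 0.048, 0.95, 0.003]
contact_force: [-0.0, 0.4, -3.3]
gripper_width: 0.32
```

```bash
python3 fit.py; python3 bay.py
```

```text
top foot 5 centre x at mid 1.8 tilt deg 3.2
   dx/dy deg 1.6
top collar 23 centre x at mid 3.1 tilt deg 
top backwall 63 x 33.0 dx/dy 0.7 dx/dz -0.9
scene foot 8 centre x at mid 0.1 tilt deg 3.5
   dx/dy deg -3.2
scene collar 25 centre x at mid 4.5 tilt deg 
scene backwall 176 x 33.3 dx/dy -0.3 dx/dz -0.5
TCP bay mm [  8.    0.5 143.4] tool axes in bay (cols) [[-1.0, 0.015, 0.015], [0.015, 0.999, 0.032], [-0.014, 0.032, -0.999]] F bay [-3.3 -0.1 -4. ] q [ 0.15 -0.47  2.26 -0.17  0.75 -1.23] t 13.1
to [  0.           0.         143.41744071] tool d [ 8.  -0.7 -0.1]
```

Emit:
{"name": "step_arm", "arguments": {"steps": [[0,0,5,0],[0,0,5,0],[0,0,5,0],[0,0,0,0]]}}

```text
time: 13.5
tool_pos: [0.5371, 0.1238, 0.1563]
tool_rot: [0.305, 0.048, 0.951, 0.001]
contact_force: [-5.3, 0.7, -4.2]
gripper_width: 0.318
```

```bash
python3 bay.py
```

```text
TCP bay mm [  6.8   0.2 128.7] tool axes in bay (cols) [[-1.0, 0.013, 0.008], [0.014, 0.999, 0.029], [-0.008, 0.029, -1.0]] F bay [-6.8  0.2 -0.4] q [ 0.15 -0.43  2.25 -0.17  0.72 -1.23] t 13.5
to [  0.           0.         128.69642727] tool d [ 6.8 -0.2 -0.1]
```

Emit:
{"name": "step_arm", "arguments": {"steps": [[2,0,5,0],[2,0,5,0],[1,0,6,0],[0,0,6,0],[0,0,0,0]]}}

```text
time: 14.0
tool_pos: [0.5468, 0.1232, 0.14]
tool_rot: [0.306, 0.047, 0.951, -0.001]
contact_force: [3.6, 0.1, -12.3]
gripper_width: 0.318
```

```bash
python3 bay.py; python3 look.py l2
```

```text
TCP bay mm [  5.4   0.5 109.7] tool axes in bay (cols) [[-1.0, 0.009, 0.011], [0.009, 1.0, 0.026], [-0.011, 0.026, -1.0]] F bay [ -4.1   0.5 -12.1] q [ 0.15 -0.38  2.24 -0.19  0.67 -1.22] t 14.0
to [  0.           0.         109.74057384] tool d [ 5.4 -0.6 -0.1]
top blue 211 1/99pct [[-2.3, -44.9, 61.9], [40.1, 41.2, 252.7]]
x [(22, 22), (24, 36), (28, 14), (30, 16), (36, 28)]
y [(-20, 27), (-18, 13), (-16, 11), (-4, 11), (12, 11)]
z [(92, 12), (94, 43), (96, 52), (98, 20), (100, 11)]
  yz rect [-25.  130.8] [250.6 102.9] 72.2
  xz rect [ 11.5 123.2] [271.5  74.4] 71.1
top catch 144 [[9.8, -16.2, 60.4], [54.6, -1.0, 92.6], [55.9, 14.5, 164.4]]
scene blue 62 1/99pct [[-15.2, -20.1, 64.9], [39.2, 1.5, 156.3]]
x [(18, 5), (24, 6), (26, 5), (30, 4), (36, 6)]
y [(-20, 25), (-18, 9), (-16, 7), (-14, 11), (-12, 6)]
z [(72, 4), (78, 5), (88, 4), (92, 4), (96, 8)]
  yz rect [ -2.8 149.4] [173.5  14.4] 79.5
  xz rect [  3.2 145.3] [ 54.6 169.5] 9.5
scene catch 157 [[23.9, -13.4, 61.4], [55.5, 1.5, 85.8], [60.3, 16.3, 107.3]]
```

Emit:
{"name": "step_arm", "arguments": {"steps": [[0,0,6,0],[0,0,6,0],[0,0,6,0],[0,0,0,0]]}}

```text
time: 14.5
tool_pos: [0.5575, 0.1224, 0.1271]
tool_rot: [0.306, 0.046, 0.951, -0.002]
contact_force: [-2.1, -1.3, -2.9]
gripper_width: 0.32
```

```bash
python3 bay.py; python3 look.py l3
```

```text
TCP bay mm [ 6.8  0.8 93.1] tool axes in bay (cols) [[-1.0, 0.008, 0.011], [0.008, 1.0, 0.024], [-0.01, 0.024, -1.0]] F bay [-3.2 -1.5 -1.2] q [ 0.14 -0.33  2.23 -0.19  0.64 -1.21] t 14.5
to [ 0.          0.         93.05005933] tool d [ 6.8 -0.8 -0.1]
top blue 107 1/99pct [[-1.8, -39.4, 57.3], [42.3, 41.8, 255.5]]
x [(14, 7), (16, 12), (22, 13), (24, 18), (26, 8)]
y [(-20, 19), (-18, 9), (-16, 6), (8, 6), (10, 7)]
z [(78, 9), (80, 13), (82, 7), (108, 4), (126, 4)]
  yz rect [  5.9 156.9] [ 89.1 203.6] 0.9
  xz rect [ 19.9 156.5] [204.3  42.7] 88.6
top catch 134 [[24.4, -14.2, 61.0], [46.1, -0.9, 93.6], [47.5, 13.9, 113.6]]
scene blue 32 1/99pct [[-50.0, -33.6, 25.0], [40.5, -12.3, 83.6]]
x [(-4, 4), (8, 2), (10, 2), (18, 2), (38, 4)]
y [(-40, 1), (-20, 19), (-18, 6), (-16, 3), (-14, 2)]
z [(66, 4), (70, 3), (74, 3), (78, 4), (80, 5)]
  yz rect [-25.4  45.8] [80.4  6.7] 73.8
  xz rect [-21.5  55.4] [126.7  38.4] 28.7
scene catch 165 [[23.0, -13.5, 61.0], [46.8, 0.4, 86.0], [52.1, 15.6, 108.0]]
```

The catch has sprung back to its rest reading (46 mm) and the shoulder is at z≈80 mm. I'll press gently to confirm it is home, then look.

Emit:
{"name": "step_arm", "arguments": {"steps": [[0,0,4,0],[0,0,4,0],[0,0,0,0]]}}

```text
time: 14.9
tool_pos: [0.5594, 0.1236, 0.1287]
tool_rot: [0.302, 0.047, 0.952, -0.003]
contact_force: [-0.2, -2.1, -5.5]
gripper_width: 0.317
```

```bash
python3 bay.py; python3 look.py l4
```

```text
TCP bay mm [ 9.1  2.1 93.4] tool axes in bay (cols) [[-1.0, 0.008, 0.002], [0.008, 1.0, 0.021], [-0.001, 0.021, -1.0]] F bay [-3.1 -2.1 -4.5] q [ 0.14 -0.32  2.21 -0.19  0.65 -1.21] t 14.9
to [ 0.          0.         93.35682613] tool d [ 9.1 -2.2 -0.1]
top blue 85 1/99pct [[-7.8, -54.0, 38.8], [46.5, 45.1, 255.8]]
x [(18, 7), (20, 11), (24, 9), (26, 11), (44, 6)]
y [(-20, 15), (-18, 10), (-16, 5), (-14, 5), (12, 5)]
z [(78, 6), (80, 13), (82, 6), (126, 3), (250, 4)]
  yz rect [ -3.4 132.1] [103.2 250.2] 0.9
  xz rect [ 15.3 120.4] [268.1  71.2] 70.3
top catch 151 [[19.8, -31.2, 61.7], [45.8, -1.0, 91.8], [47.6, 13.9, 202.6]]
scene blue 31 1/99pct [[-6.3, -19.2, 63.2], [42.7, -11.3, 84.0]]
x [(-6, 2), (-2, 3), (8, 3), (26, 2), (34, 2)]
y [(-20, 8), (-18, 17), (-16, 2), (-14, 2), (-12, 2)]
z [(70, 3), (72, 3), (74, 3), (76, 3), (80, 5)]
  yz rect [-17.   74.1] [22.7  5.5] 73.4
  xz rect [18.2 73.6] [48.8 21.7] 1.8
scene catch 165 [[25.1, -13.7, 60.9], [46.6, -0.5, 86.7], [52.0, 16.4, 108.7]]
```

View pics/l4.png

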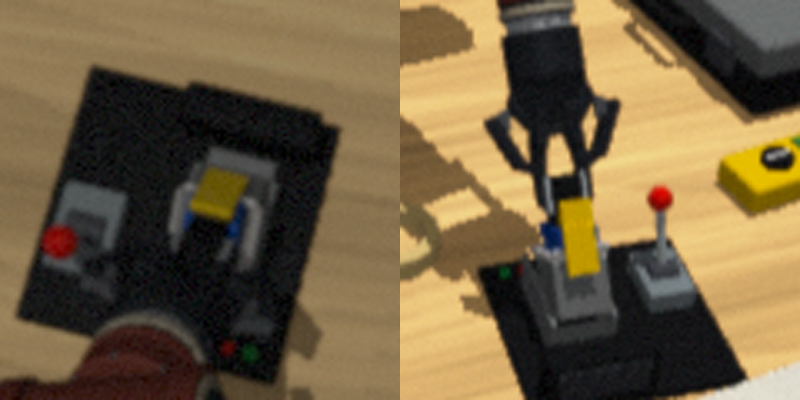

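Pack home: shoulder at the catch, catch nose over it, and pressing moves it no further. I'll release and back straight out along the axis.

Emit:
{"name": "step_arm", "arguments": {"steps": [[0,0,0,0],[0,0,0,0],[0,0,0,0],[0,0,0,0],[0,0,0,0]], "claw": 70}}

```text
time: 15.5
tool_pos: [0.5666, 0.1246, 0.1377]
tool_rot: [0.312, 0.047, 0.949, -0.001]
contact_force: [0.5, -0.3, -0.0]
gripper_width: 0.704
```

Emit:
{"name": "step_arm", "arguments": {"steps": [[0,0,-10,0],[0,0,-20,0],[0,0,-35,0],[0,0,-35,0],[0,0,-35,0],[0,0,0,0]]}}

```text
time: 16.1
tool_pos: [0.4831, 0.1288, 0.253]
tool_rot: [0.312, 0.047, 0.949, -0.0]
contact_force: [0.9, -0.4, 1.1]
gripper_width: 0.704
```

```bash
python3 bay.py; python3 look.py l5
python3 - <<'E'
from bay import *
for n in("top","scene"):
    P,p=cloud(n);P[...,2]+={"top":-.0016,"scene":.0008}[n]
    H,S,V=cv2.split(cv2.cvtColor(np.ascontiguousarray(p),cv2.COLOR_RGB2HSV))
    r=((H<8)|(H>172))&(S>150)&(V>90)&(P[...,2]>.08)&(abs(P[...,0]-.56)<.08)&(abs(P[...,1]-.225)<.05);q=P[r]
    C=np.array(camera_params(n)["extrinsics"])[:3,3];m=q.mean(0);d=(m-C)/np.linalg.norm(m-C)
    print(n,"knob",len(q),np.round(m+d*.0087,4),"bay",np.round(inbay(m+d*.0087)*1000,1))
E
```

```text
TCP bay mm [ 1.78e+01 -1.00e-01  2.39e+02] tool axes in bay (cols) [[-1.0, 0.01, 0.023], [0.011, 1.0, 0.027], [-0.023, 0.027, -0.999]] F bay [ 1.4 -0.3  0.3] q [ 0.19 -0.7   2.25 -0.17  0.97 -1.23] t 16.1
to [  0.          -0.         239.02846281] tool d [17.8 -0.1 -0.4]
top blue 160 1/99pct [[-36.1, -18.0, 54.6], [31.4, 19.7, 126.3]]
x [(12, 6), (18, 16), (20, 35), (22, 10), (24, 11)]
y [(-18, 32), (-16, 23), (-14, 20), (-12, 11), (2, 8)]
z [(76, 16), (78, 33), (80, 40), (82, 15), (84, 6)]
  yz rect [ 0.9 89.6] [38.3 75.7] 0.4
  xz rect [ 6.2 91.2] [71.9 66.8] 63.9
top catch 132 [[34.6, -14.4, 61.9], [46.1, -1.1, 91.9], [47.8, 13.7, 109.9]]
scene blue 30 1/99pct [[-15.1, -18.5, 62.8], [37.4, -10.7, 82.6]]
x [(-10, 2), (10, 2), (26, 3), (30, 2), (36, 2)]
y [(-72, 0), (-20, 2), (-18, 21), (-16, 4), (-12, 3)]
z [(66, 5), (72, 3), (74, 3), (76, 3), (80, 4)]
  yz rect [-16.4  73.6] [22.   7.1] 72.0
  xz rect [11.5 72.2] [20.1 52.8] 85.3
scene catch 165 [[19.1, -14.0, 60.8], [47.2, -0.4, 86.5], [51.7, 15.3, 108.2]]
top knob 70 [0.549  0.2294 0.111 ] bay [-17.9 106.4  90.6]
scene knob 38 [0.5492 0.2296 0.1123] bay [-16.9 106.7  91.6]
```

View pics/l5.png

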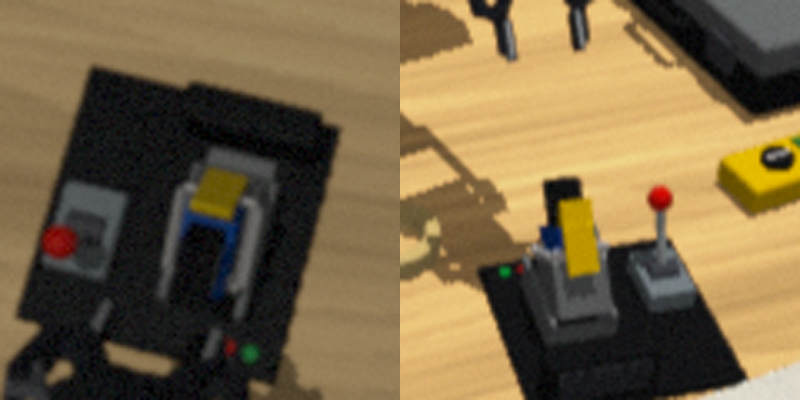

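Pack seated and catch over the shoulder; gripper clear. The knob measures (0.549, 0.2295, 0.111), with both cameras agreeing. Next, the lever.

Emit:
{"name": "step_arm", "arguments": {"steps": [[20,20,0,0],[20,27,5,0],[20,27,10,0],[15,27,10,0],[0,0,10,0],[0,0,0,0]], "claw": 0}}

```text
time: 16.9
tool_pos: [0.4478, 0.234, 0.1603]
tool_rot: [0.299, 0.048, 0.953, -0.007]
contact_force: [-0.5, -0.4, -0.5]
gripper_width: 0.001
```

```bash
python3 bay.py -62 106.5 80
```

```text
TCP bay mm [-72.4 101.2 189.1] tool axes in bay (cols) [[-1.0, 0.007, -0.005], [0.007, 1.0, 0.012], [0.005, 0.012, -1.0]] F bay [-0.6 -0.5 -0.1] q [ 0.51 -0.5   2.28 -0.42  0.88 -0.77] t 16.9
to [-62.  106.5  80. ] tool d [-10.9   4.  109.1]
```

Emit:
{"name": "step_arm", "arguments": {"steps": [[-2,2,20,0],[-3,2,25,0],[-3,0,25,0],[-3,0,25,0],[0,0,10,0],[0,0,0,0]]}}

```text
time: 17.5
tool_pos: [0.5219, 0.2255, 0.0763]
tool_rot: [0.297, 0.052, 0.953, -0.01]
contact_force: [0.1, -0.1, 0.6]
gripper_width: 0.001
```

```bash
python3 bay.py -62 106.5 80
```

```text
TCP bay mm [-59.5 100.   77.4] tool axes in bay (cols) [[-1.0, 0.014, -0.007], [0.014, 1.0, 0.005], [0.007, 0.005, -1.0]] F bay [ 0.4 -0.1  0.4] q [ 0.41 -0.19  2.21 -0.48  0.63 -0.73] t 17.5
to [-62.  106.5  80. ] tool d [ 2.6  6.5 -2.5]
```

Emit:
{"name": "step_arm", "arguments": {"steps": [[0,6,0,0],[-9,0,5,0],[-9,0,5,0],[-9,0,5,0],[-9,0,5,0],[-9,0,5,0],[0,0,0,0]]}}

```text
time: 18.2
tool_pos: [0.5793, 0.2248, 0.085]
tool_rot: [0.298, 0.053, 0.953, -0.01]
contact_force: [-0.1, -0.2, -0.3]
gripper_width: 0.001
```

```bash
python3 bay.py 9 106.5 40
cat > knob.py <<'E'
from bay import *
for n in("top","scene"):
    P,p=cloud(n);P[...,2]+={"top":-.0016,"scene":.0008}[n]
    H,S,V=cv2.split(cv2.cvtColor(np.ascontiguousarray(p),cv2.COLOR_RGB2HSV))
    r=((H<8)|(H>172))&(S>150)&(V>90)&(P[...,2]>.08)&(abs(P[...,0]-.58)<.1)&(abs(P[...,1]-.225)<.05);q=P[r]
    if len(q)<5: print(n,"none");continue
    C=np.array(camera_params(n)["extrinsics"])[:3,3];m=q.mean(0);d=(m-C)/np.linalg.norm(m-C);k=m+d*.0087
    print(n,"knob",len(q),np.round(k,4),"along ex",round((.9953*k[0]-.0967*k[1])*1000,1))
E
python3 knob.py
```

```text
TCP bay mm [ -7.7 104.8  51.8] tool axes in bay (cols) [[-1.0, 0.017, -0.004], [0.016, 1.0, 0.004], [0.004, 0.004, -1.0]] F bay [-0.2 -0.2 -0.2] q [ 0.36 -0.07  2.09 -0.45  0.62 -0.8 ] t 18.2
to [  9.  106.5  40. ] tool d [-16.8   1.9  11.7]
top knob 71 [0.5968 0.2245 0.1124] along ex 572.3
scene knob 50 [0.5816 0.2256 0.1323] along ex 557.1
```

Emit:
{"name": "step_arm", "arguments": {"steps": [[-7,1,5,0],[-7,0,4,0],[-5,0,3,0],[-4,0,2,0],[-4,0,2,0],[0,0,0,0]]}}

```text
time: 18.9
tool_pos: [0.5943, 0.2247, 0.0832]
tool_rot: [0.28, 0.056, 0.958, -0.015]
contact_force: [-9.3, -6.8, 9.4]
gripper_width: -0.0
```

```bash
python3 bay.py 9 106.5 40; python3 knob.py
```

```text
TCP bay mm [  3.5 106.2  41.8] tool axes in bay (cols) [[-0.999, 0.018, -0.042], [0.018, 1.0, -0.008], [0.042, -0.009, -0.999]] F bay [-1.6 -7.7 12.6] q [ 0.35 -0.03  2.04 -0.41  0.65 -0.84] t 18.9
to [  9.  106.5  40. ] tool d [-5.5  0.4  1.5]
top knob 68 [0.614  0.2229 0.1056] along ex 589.5
scene knob 53 [0.5929 0.2246 0.1389] along ex 568.4
```

Emit:
{"name": "step_arm", "arguments": {"steps": [[10,0,0,0],[20,0,-5,0],[25,0,-15,0],[20,0,-30,0],[10,0,-40,0],[0,0,-40,0],[0,0,-30,0],[0,0,0,0]]}}

```text
time: 19.8
tool_pos: [0.435, 0.2436, 0.1754]
tool_rot: [0.282, 0.056, 0.958, -0.013]
contact_force: [0.7, 0.5, 0.7]
gripper_width: -0.001
```

```bash
python3 bay.py; python3 knob.py; python3 look.py l6
```

```text
TCP bay mm [-74.9 109.5 209.3] tool axes in bay (cols) [[-0.999, 0.018, -0.038], [0.018, 1.0, -0.005], [0.038, -0.005, -0.999]] F bay [0.9 0.6 0.2] q [ 0.55 -0.5   2.25 -0.41  0.96 -0.75] t 19.8
to [ -0.           0.         209.27362516] tool d [ -76.9 -108.2   -2.3]
top knob 65 [0.6141 0.2234 0.1056] along ex 589.6
scene knob 38 [0.6139 0.2227 0.1067] along ex 589.5
top blue 154 1/99pct [[-50.1, -18.5, 30.0], [29.0, 19.4, 127.1]]
x [(6, 6), (18, 15), (20, 32), (22, 10), (24, 12)]
y [(-20, 7), (-18, 36), (-16, 20), (-14, 19), (-12, 9)]
z [(76, 13), (78, 39), (80, 40), (82, 14), (84, 4)]
  yz rect [-3.7 65.2] [126.6  37.6] 73.8
  xz rect [-10.7  59. ] [141.2  70.1] 67.6
top catch 129 [[28.8, -14.3, 62.9], [46.1, -0.5, 94.2], [47.7, 13.3, 109.8]]
scene blue 30 1/99pct [[-14.8, -17.8, 61.3], [37.6, -10.3, 82.4]]
x [(-10, 3), (-6, 4), (8, 2), (24, 2), (34, 3)]
y [(-72, 0), (-18, 21), (-16, 5), (-14, 1), (-12, 3)]
z [(66, 4), (72, 3), (74, 3), (76, 3), (80, 4)]
  yz rect [-16.   72.8] [23.   6.8] 72.4
  xz rect [10.9 70.9] [22.5 52.9] 86.1
scene catch 163 [[17.6, -13.6, 60.8], [46.2, 0.1, 86.2], [51.9, 16.2, 108.2]]
```

View pics/l6.png

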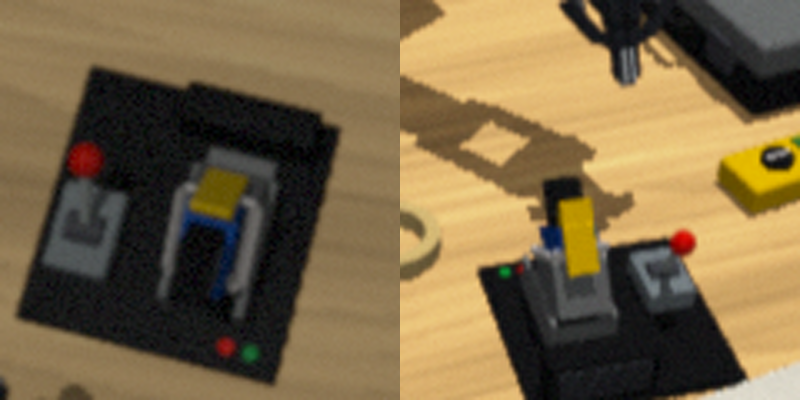

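```bash
python3 -c "
from plant import *
print(state()['time'],state()['contact_force']);print(job_done())"
```

```text
20.0 [-0.24026711 -0.86844334 -0.52182496]
the job is handed in; nothing more can be done
None
```

The blue pack is on charge: it is fully home in the bay with the yellow catch over its shoulder, and the lever was pushed to on afterwards. I handed it in at 20.0 s of the 59 s allowed.

**How it went:** I gripped the pack upright. The moves can't tilt the tool, so I reached past the arm's range to lean it about 35° to the slope. I then slid the pack down the bay, released it, and pushed the lever with closed fingers before backing off.

**Last checks:**
- **Pack:** its shoulders sit at bay z of about 80 mm, and pressing further did not move it.
- **Catch:** it was pushed out about 8.5 mm on the way in and is back at its rest reading of 46 mm.
- **Lever:** the knob travelled 65 mm. It met its stop at about 15 N and stayed there after release. Both cameras agree on its final place to within about 1 mm.
- **Gripper:** it is clear of everything, with contact force about 1 N or less.

**Less certain:**
- **Knob height:** it reads about 106 mm against a nominal 104 mm. I put this down to calibration, because it also read about 2 mm high before the push.
- **Pack tilt:** the pack hung about 3° off the bay axis before it went in, and the bay straightened it.
- **Force reading:** one bay-axis force reading during insertion was −12 N, the opposite sign to what I expected. It was gone at the next reading.
- **Other things on the counter:** I did not re-measure the orange pack or the others at the end. No move went near them at counter height.

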